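Hold a carved corbel against the sprung fence

ROBOT

A 7-joint arm with a two-finger parallel gripper is mounted at the origin on the work surface. World frame = base frame: x ahead of the robot, y to its left, z up, the work surface at z = 0. Lengths are in m, angles in rad, forces in N, time in s.
With the tool pointing down it reaches from about 0.425 to 0.95 m from the base axis. Payload 4.7 kg.
Tool frame: the origin (TCP) lies between the finger pads; the fingertips stand 11 mm ahead of it and the grasp point (between the pads) lies 8 mm behind it; z points along the fingers, y is the direction in which the jaws open and shut (so a half turn about z gives the same grasp; the last joint's range is limited). The gripper opens to 85 mm and grips with 20 to 120 N. Pads are 22 mm wide; open, the fingers measure 114 mm over their backs; the gripper's body (76 mm by 85 mm) begins 54 mm behind the grasp point. The pads swing forward as they close: fully open they stand 13 mm farther back than shut.
Start: joints at [-1.305, 0.469, -0.049, 1.532, 0.024, 1.141, -0.082], TCP at [0.196, 0.646, 0.242] pointing down, gripper open.
Joint ranges: [-2.59, 2.59], [-0.33, 1.99], [-1.39, 1.29], [0.1, 2.45], [-1.04, 4.18], [0.21, 1.99], [-2.66, 2.66]. Speed limits (rad/s): [2.57, 2.57, 3.14, 3.14, 3.14, 3.14, 3.14].

INTERFACE

Orientations are given as a rotation vector (axis times angle).
In Python, from bench import arm, vision gives the robot as it stands.
- The arm moves only by the tool arm_command, never from a script. Its argument "series" is a list of rows, each a list of 7 numbers: the shift along the tool's x, y, z in m, then the turn, a rotation vector about the tool's x, y, z in degrees, then the finger opening in m, from 0 to 0.0854. A call has 1 to 10 rows; each row is the pose to reach, as a shift and turn from the pose commanded when the call began, along the tool's axes at that moment; what a row does not reach only later rows make up. A row lasts 1/10 s, in which the tool goes at most 50 mm and 8.59 degrees, less where a joint would pass 70% of its speed; a pose out of reach is approached as far as the arm can. A call with a gripper value outside its range is refused whole. The fingers move at their own pace and stop on an object; "newtons" is the grip in N (left out, the last holds). Time passes only in rows, so rows that repeat a pose let the fingers close. It gives the time, the measured TCP pose, the force and the opening at its end, in the units of the state.
- arm.sense(): the state, without advancing time (a new reading comes with each control period).
- vision.capture(name): name is "side" or "top" or "wrist"; returns (picture, depth): 400x640x3 uint8, red, green, blue; 400x640 float32, m along the optical axis (not along the pixel's ray), 0 where there is no reading.
- vision.get_calibration(name): a dict with "camera_matrix" (3x3 intrinsics, pixels), "camera_from_world" (4x4, takes a point from world to camera coordinates). Camera axes: x right, y up, looking along -z (the intrinsics and any distortion apply to the point x, -y, -z); pixel columns grow to the right and rows downward; lengths in m; the calibration is good to about 2 mm. A picture is of the moment at which its call begins: read the wrist's pose just before it. get_calibration takes no time and is no camera call; for the wrist camera it gives the pose at the moment of the call.
- arm.hand_in(): hands the job in, once; it reports no verdict.
Trained networks look in the newest picture that a camera, given by its name, has taken for a name from the list of things; names that differ only in an ending like _2 or _b are one class to them, and where a whole thing is asked for, a point or a joint stands for the part that bears it (a point fixed in the world has none). Each returns a list of dicts, best first, with "score" (0 to 1); they miss things now and then, are a little off and sometimes report something else, mostly with a low value. They report only what shows in the picture. A call takes as long as a camera call. They do not tell look-alikes from the thing itself.
- vision.search_frame(name, camera): "box" ([left, top, width, height] in pixels, round what is visible of it).
- vision.regions_of(name, camera): "mask" (400x640 bool, what is visible of it) and "box" ([left, top, width, height] in pixels, round what is visible of it).
The state is a dict: "time_s": time; "joints": joint angles; "dq": joint speeds; "tau": joint torques, N m; "tool_pos": TCP position; "orientation": TCP orientation; "force": force on the tool from outside, world axes, zero at the start; "wrist_torque": the same for the moment, N m; "grip_width": finger opening in m.
Only numpy, scipy, OpenCV 4.12 (cv2) and the standard library are available. Lean on these libraries where they do the work, as an engineer would, in place of code of your own. Each camera call takes 0.05 s, during which the arm holds its last target. There are 200 camera calls.

TASK

Turn the carved wooden corbel so that its flat back faces the sprung bar of the bench fence, then press it squarely against the middle of the bar, standing flat on the bench, until the bar is pushed in by about half of its travel. Keep a steady push and finish while still holding it there, so that I can clamp it: do not let go, and never drive the bar all the way in. Leave the mallet, gouge, jar and sanding block where they are.

Things in the scene. Friction and masses are not known exactly. Their poses are not given: they have to be found in the camera images.
- corbel: loose carved wooden bracket, T-shaped from above, about 0.35 kg. Top of the T: upright back plate 110 wide (y), 18 thick, 70 high, flat back at x = +35 mm. Stem: rib 34 wide (y), 58 high, flat parallel sides, x = +17 to -35, to grip from above across its width near x = -10. Origin: underside, centre line, 35 mm in front of the flat back; x points from nose to back, z up
- corbel_back (a point): point in the middle of the width of the corbel's flat back, 34 mm above its underside; axes as the corbel's
- corbel_nose (a point): foremost point (x = -50 mm) of the rounded scroll nose, radius 15 mm, that ends the corbel's rib, 15 mm above its underside; axes as the corbel's. The front side of the plate has two small carved rosettes
- fence: fence fixed to the bench: dark wooden block 200 wide (y), 45 deep (x = 36 to 81 mm), 56 high, a short steel strip in the middle and two bolt heads on top (to 66 high); before it the sprung bar on two plungers. Origin: on the bench under the middle of the bar's front face when the bar is out; x points from bar into block (pushing direction), y along the bar
- bar_face (a point): middle of the front face of the sprung bar, 34 mm above the bench; moves with the bar; axes as the fence's. The bar is bare aluminium, 20 thick, 180 wide (y), from 12 to 56 mm above the bench
- bar (a joint): how far the sprung bar is pushed in towards the block (m): 0 fully out, 0.016 at its hard end; it slides straight along the fence's x and springs back. Spring: about 2.7 N to start it, then 0.9 N per mm (about 10 N at half travel)
- mallet: bystander: wooden mallet lying down, head 75 x 110 x 70 mm with a 170 mm handle; origin on the bench between head and handle, 90 mm from the middle of the head
- gouge: bystander: carving gouge lying down, 225 long, wooden handle 22 thick; origin under the handle's brass ferrule
- wax_jar: bystander: jar with a steel lid, 64 across, 75 high; origin under its centre
- sanding_block: bystander: cork block 100 x 60 x 35 mm; origin under its centre
There are look-alikes about, which are no part of the job. What is shaped like the fence but orange or yellow is not meant. Leave any pink look-alike of the corbel alone.

How it is judged:
At the end, for the whole second after the job is handed in: Corbel upright on the bench (under 6 mm up), flat back on the bar (5 mm), nose away, square within 0.06 rad, centred within 18 mm, still held by the fingers (over 2 N); bar steadily in by 4 to 12 of its 16 mm, corbel pressing the fence with 5 to 16 N through the last second (contact force between corbel and fence between 5 and 16 N and value of joint bar between 0.004 and 0.012 m and velocity of joint bar between -0.01 and 0.01 m/s and contact force between the fingers and corbel above 2 N and linear speed of corbel below 0.02 m/s and x of corbel_back in the frame of bar_face between -0.005 and 0.005 m and y of corbel_back in the frame of bar_face between -0.018 and 0.018 m and x of corbel_nose in the frame of bar_face below -0.06 m and angle between the x axis of corbel and the x axis of bar_face, either way round below 0.06 rad and angle between corbel's own z axis and vertical below 0.06 rad and height (world z) of corbel below 0.006 m); the arm keeps its last pose, push and grip.
It fails at once if the bar is driven to its hard end (value of joint bar above 0.0155 m).
It fails at once if the mallet is disturbed (moved over 30 mm) (distance of mallet from where it was at the start of the episode above 0.03 m).
It fails at once if the gouge is disturbed (moved over 30 mm) (distance of gouge from where it was at the start of the episode above 0.03 m).
It fails at once if the wax jar is disturbed (moved over 30 mm) (distance of wax_jar from where it was at the start of the episode above 0.03 m).
It fails at once if the sanding block is disturbed (moved over 30 mm) (distance of sanding_block from where it was at the start of the episode above 0.03 m).
It also fails if it takes over 38 s, if anything falls off the work surface, if the arm or the gripper's body presses on something with over 40 N, if the wrist force passes 120 N, or if a joint passes its speed limit or range.

## Working session

There is one attempt and no reset: what is moved stays moved. The work goes in short steps, Python scripts to look and compute and a tool call to move; the robot and the scene stay as the last step left them, time stands still between calls to the robot, and variables do not carry over. Pictures are saved under pics/ and viewed, about 8 in all and at most 12, crops included, and the job is handed in when it is done.

Besides the shell and the picture viewer there is one more tool, called after "Call:" by a JSON object that holds its "method" and its "body". arm_command: Moves the arm, as the interface text tells. Its arguments: {"type":"object","properties":{"series":{"type":"array","items":{"type":"array","items":{"type":"number"}}},"newtons":{"type":"number"}},"required":["series"]}

```bash
mkdir -p pics; ls; cat > h.py <<'E'
import numpy as np, cv2
from bench import arm, vision
from scipy.spatial.transform import Rotation as R
def cap(n,f=None):
    im,d=vision.capture(n)
    if f: cv2.imwrite('pics/'+f,im[:,:,::-1])
    return im,d
def world(n,d,cal=None):
    c=cal or vision.get_calibration(n);K=np.array(c['camera_matrix']);T=np.linalg.inv(np.array(c['camera_from_world']))
    v,u=np.mgrid[:400,:640]
    P=np.stack([(u-K[0,2])/K[0,0]*d,-(v-K[1,2])/K[1,1]*d,-d],-1)
    W=P@T[:3,:3].T+T[:3,3]; W[d==0]=np.nan
    return W
E
python3 - <<'E'
from h import *
for n in ['top','side']:
    im,d=cap(n,n+'1.png'); W=world(n,d); np.savez('/tmp/'+n,im=im,W=W)
    c=vision.get_calibration(n); print(n,{k:(np.round(v,3).tolist() if hasattr(v,'__len__') else v) for k,v in c.items()})
    for o in ['corbel','fence','mallet','gouge','wax_jar','sanding_block']:
        for r in vision.regions_of(o,n)[:4]:
            m=r['mask']; print(o,round(r['score'],2),np.round(r['box']),np.round(np.nanmedian(W[m],0),3),np.round(np.nanmax(W[m][:,2]),3))
print(arm.sense())
E
```

```text
pics
top {'camera_matrix': [[438.99, 0.0, 323.251], [0.0, 438.99, 203.38], [0.0, 0.0, 1.0]], 'camera_from_world': [[0.002, -1.0, 0.007, 0.0], [0.997, 0.002, 0.083, -0.486], [-0.083, 0.007, 0.997, -1.421], [0.0, 0.0, 0.0, 1.0]]}
corbel 0.66 [307. 191.  28.  40.] [0.458 0.025 0.059] 0.075
fence 0.86 [220. 170.  64.  46.] [0.515 0.221 0.055] 0.071
fence 0.8 [305. 131.  63.  30.] [ 0.668 -0.035  0.055] 0.073
fence 0.76 [350. 204.  66.  32.] [ 0.437 -0.192  0.056] 0.07
fence 0.44 [309. 190.  28.  37.] [0.459 0.025 0.059] 0.075
mallet 0.57 [172. 155.  41.  77.] [0.565 0.412 0.065] 0.079
gouge 0.89 [446. 180.   6.  68.] [ 0.435 -0.41   0.019] 0.031
gouge 0.61 [225. 116.  23.  35.] [0.716 0.291 0.034] 0.044
gouge 0.23 [172. 156.  43.  74.] [0.568 0.412 0.066] 0.079
wax_jar 0.9 [424. 140.  26.  21.] [ 0.648 -0.361  0.073] 0.083
wax_jar 0.7 [304. 129.  60.  35.] [ 0.668 -0.033  0.055] 0.073
sanding_block 0.66 [224. 119.  25.  30.] [0.716 0.292 0.035] 0.044
side {'camera_matrix': [[370.511, 0.0, 320.805], [0.0, 370.511, 198.814], [0.0, 0.0, 1.0]], 'camera_from_world': [[0.945, -0.328, 0.008, -0
[... 838 characters left out ...]
ime_s': 0.7, 'joints': array([-1.30492415,  0.46853038, -0.04862579,  1.53252058,  0.02409475,
        1.14099607, -0.0823089 ]), 'dq': array([-1.91270746e-04, -1.09626740e-03,  4.99850334e-04, -2.95026295e-04,
       -5.69930977e-04,  6.67736686e-04, -1.86987733e-05]), 'tau': array([-4.42467735e-04, -5.10001981e+01, -4.68832429e-02, -2.37976062e+01,
        1.08023663e-02,  6.58989429e-04,  2.50093791e-06]), 'tool_pos': array([0.19604499, 0.64591036, 0.24237317]), 'orientation': array([-4.61312175e-01, -3.10749971e+00, -2.12327256e-04]), 'force': array([-0.04388866, -0.24859266, -0.42347273]), 'wrist_torque': array([ 0.02925051, -0.01128802,  0.01905924]), 'grip_width': 0.08534922368079989}
```

```bash
python3 - <<'E'
from h import *
a=np.load('/tmp/top.npz')['im'];b=np.load('/tmp/side.npz')['im']
c=cv2.resize(a[100:260,160:480,::-1],(800,400),interpolation=cv2.INTER_CUBIC)
cv2.imwrite('pics/c1.png',c)
cv2.imwrite('pics/c2.png',cv2.resize(b[110:350,200:460,::-1],(650,600),interpolation=cv2.INTER_CUBIC))
E
```

```text
(no output)
```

View pics/c1.png

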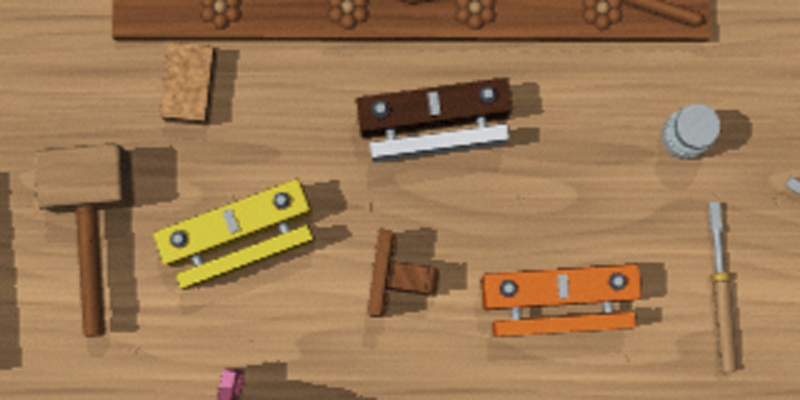

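View pics/c2.png

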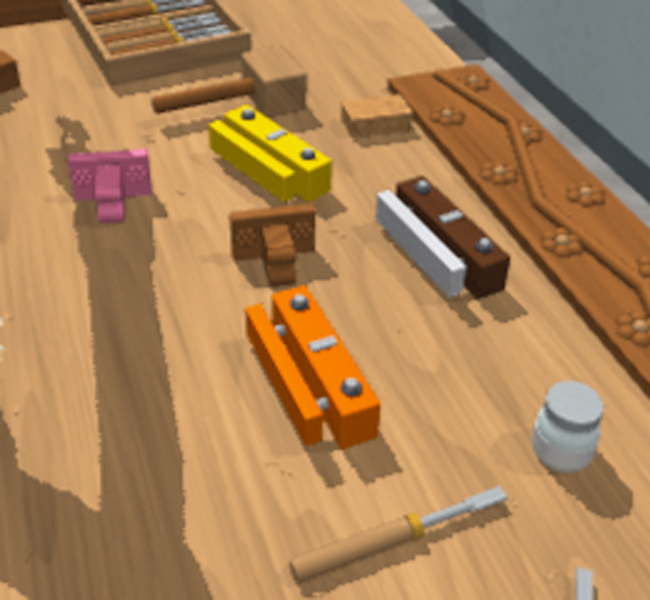

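The top crop shows one brown corbel at crop (400,275), full image about (320,210), with its flat back facing image left (+y). The dark fence with the bare aluminium bar is at crop (435,120), full image about (334,148). The other candidates are the yellow fence (235,230), the orange fence (560,300) and the pink corbel (230,385). The task excludes those by colour, so brown corbel and dark fence it is, and the enlarged crops confirm both.

```bash
cat >> h.py <<'E'
def rect(P):
    r=cv2.minAreaRect((P[:,:2]*1000).astype(np.float32)); b=cv2.boxPoints(r)
    e=b[1]-b[0]; f=b[2]-b[1]; l=e if np.hypot(*e)>np.hypot(*f) else f
    return np.round(r[0],1),np.round(sorted(r[1]),1),np.round(np.degrees(np.arctan2(l[1],l[0])),1)
def corbel(W,c,rad=.09):
    s=np.hypot(W[...,0]-c[0],W[...,1]-c[1])<rad
    z=W[...,2]; zt=np.nanpercentile(z[s],99.5); 
    p=W[s&(z>zt-.007)]; q=W[s&(z<zt-.009)&(z>zt-.018)]
    print('ztop',zt,'plate',rect(p),len(p),'stem',rect(q),np.round(np.median(q,0),4),len(q))
    return p,q
E
python3 - <<'E'
from h import *
f=np.load('/tmp/top.npz');W=f['W'];im=f['im'].astype(int)
corbel(W,(.46,.03))
s=np.hypot(W[...,0]-.65,W[...,1]+.035)<.13
z=W[...,2]; g=im.sum(-1); 
bar=W[s&(z>.05)&(z<.063)&(g>520)&(W[...,0]<.66)]; blk=W[s&(z>.05)&(z<.063)&(g<250)]
print('bar',rect(bar),len(bar),np.median(bar[:,2]),'blk',rect(blk),len(blk))
f=np.load('/tmp/side.npz');W=f['W'];im=f['im'].astype(int);corbel(W,(.46,.03))
print(np.array(vision.get_calibration('wrist')['camera_from_world']).round(3).tolist(), R.from_rotvec(arm.sense()['orientation']).as_matrix().round(3))
E
```

```text
ztop 0.07359008684434085 plate (array([465.4,  38.1]), array([ 17.5, 107.4]), np.float32(-8.0)) 160 stem (array([460.8,   8.3]), array([75. , 99.4]), np.float32(-10.3)) [0.4585 0.0054 0.0586] 159
bar (array([637.2, -36.8]), array([ 18.8, 176.8]), np.float32(-82.0)) 290 0.055982676253628516 blk (array([666.9, -33.4]), array([ 82.4, 199. ]), np.float32(-82.2)) 758
ztop 0.07189274485180884 plate (array([464.1,  41.2]), array([ 25.5, 107.2]), np.float32(-7.8)) 148 stem (array([459.5,   2.9]), array([ 65.8, 107.2]), np.float32(-5.9)) [0.4585 0.0157 0.0578] 207
[[0.292, 0.957, -0.0, -0.675], [-0.921, 0.281, -0.27, 0.034], [-0.258, 0.079, 0.963, -0.378], [0.0, 0.0, 0.0, 1.0]] [[-0.957  0.291 -0.   ]
 [ 0.291  0.957  0.   ]
 [ 0.     0.    -1.   ]]
```

Corbel yaw is about 82° and fence x yaw about 8°. I'll move above the corbel with the jaw axis along −8°.

Call:
{"method": "arm_command", "body": {"series": [[-0.03,-0.035,0,0,0,6,0.085],[-0.06,-0.07,0,0,0,12,0.085],[-0.09,-0.11,0,0,0,18,0.085],[-0.12,-0.15,0,0,0,24,0.085],[-0.15,-0.185,0,0,0,30,0.085],[-0.18,-0.22,0,0,0,36,0.085],[-0.21,-0.26,0,0,0,42,0.085],[-0.24,-0.295,0,0,0,48,0.085],[-0.27,-0.33,0.0,0,0,54,0.085],[-0.3,-0.365,0.0,0,0,60,0.085]]}}

```text
time_s: 1.7
tool_pos: [0.3776, 0.2078, 0.2427]
orientation: [-1.958, -2.456, -0.002]
force: [-0.1, 1.3, 0.1]
grip_width: 0.085
```

```bash
cat >> h.py <<'E'
def rel(p,yaw):
    "shift in tool axes and tool-z turn to get TCP to p with jaw axis yaw (deg)"
    s=arm.sense(); M=R.from_rotvec(s['orientation']).as_matrix()
    y=np.degrees(np.arctan2(M[1,1],M[0,1]))
    print('t',s['time_s'],'pos',s['tool_pos'].round(4),'yaw',round(y,2),'z',M[:,2].round(3),'F',s['force'].round(1),'grip',round(s['grip_width'],4),'j7',s['joints'][6].round(2))
    print('shift',(M.T@(np.array(p)-s['tool_pos'])).round(4),'turn z',round((y-yaw+180)%360-180,1))
E
python3 -c "
from h import *
rel((.46,.0025,.24),-8)"
```

```text
t 1.7 pos [0.3776 0.2078 0.2427] yaw 12.88 z [ 0.001  0.001 -1.   ] F [-0.1  1.3  0.1] grip 0.085 j7 -0.35
shift [-0.2185  0.0346  0.0026] turn z 20.9
```

Call:
{"method": "arm_command", "body": {"series": [[-0.045,0.007,0,0,0,4,0.085],[-0.09,0.014,0,0,0,8,0.085],[-0.135,0.021,0,0,0,12,0.085],[-0.18,0.028,0,0,0,16,0.085],[-0.215,0.034,0,0,0,21,0.085],[-0.215,0.034,0,0,0,21,0.085]]}}

```text
time_s: 2.3
tool_pos: [0.4604, 0.0028, 0.243]
orientation: [2.377, 2.05, 0.001]
force: [-0.5, 0.4, -0.7]
grip_width: 0.0851
```

```bash
python3 - <<'E'
from h import *
c=vision.get_calibration('wrist')
im,d=cap('wrist','w1.png'); W=world('wrist',d,c)
np.savez('/tmp/w1',im=im,W=W)
corbel(W,(.46,.03))
rel((.46,.0025,.042),-8)
E
```

```text
ztop 0.32695107355259856 plate (array([463.3,  18.8]), array([  9.5, 130.9]), np.float32(-8.6)) 4324 stem (array([461. ,  12.3]), array([ 18.2, 146.4]), np.float32(-8.7)) [0.4619 0.0149 0.3135] 13852
t 2.35 pos [0.4595 0.0056 0.2426] yaw -8.18 z [ 0.001 -0.    -1.   ] F [-0.4 -0.5  0.4] grip 0.0849 j7 -0.16
shift [-0.003   0.0007  0.2006] turn z -0.2
```

View pics/w1.png

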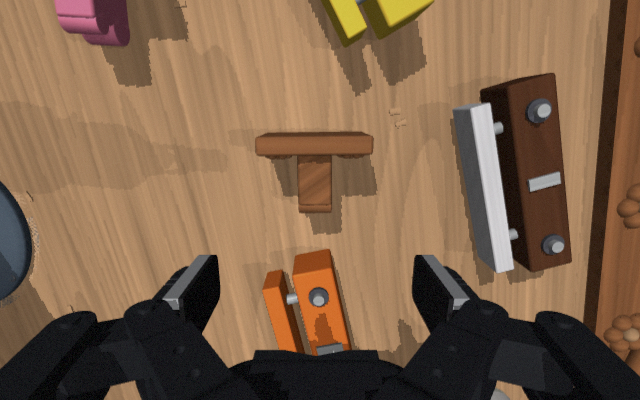

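The wrist view shows the corbel at (315,170), plate at the top and stem pointing down, and the dark fence with its bar at (485,190). The orange fence (310,310) lies clear of the fingers.

```bash
sed -i 's/<rad$/<rad; s\&=W[...,2]<.09/' h.py; python3 - <<'E'
from h import *
rel((.46,.0025,.042),-8)
c=vision.get_calibration('wrist')
im,d=cap('wrist'); W=world('wrist',d,c)
np.savez('/tmp/w1',im=im,W=W)
p,q=corbel(W,(.46,.03))
# stem centreline in rotated frame
a=np.radians(82);X=np.array([np.cos(a),np.sin(a)]);Y=np.array([-X[1],X[0]])
s=(np.hypot(W[...,0]-.46,W[...,1]-.0)<.045)&(abs(W[...,2]-.058)<.005);t=W[s][:,:2]
print('stem y range',np.percentile(t@Y,[1,99]),'plate y',np.percentile(p[:,:2]@Y,[1,99]),'plate x',np.percentile(p[:,:2]@X,[1,99]))
g=im.astype(int).sum(-1);z=W[...,2];s=np.hypot(W[...,0]-.65,W[...,1]+.035)<.13
bar=W[s&(abs(z-.056)<.006)&(g>450)&(W[...,0]<.66)]; print('bar',rect(bar),len(bar),np.median(bar[:,2]))
blk=W[s&(abs(z-.056)<.005)&(g<250)];print('blk',rect(blk))
rel((.46,.0025,.042),-8)
E
```

```text
t 2.35 pos [0.4595 0.0056 0.2426] yaw -8.18 z [ 0.001 -0.    -1.   ] F [-0.4 -0.5  0.4] grip 0.0849 j7 -0.16
shift [-0.003   0.0007  0.2006] turn z -0.2
ztop 0.07029736886360195 plate (array([464.3,  40.4]), array([ 17.9, 109.8]), np.float32(-8.3)) 2323 stem (array([459.9,  10.4]), array([ 78.5, 104.2]), np.float32(-7.9)) [0.4593 0.0043 0.0569] 1982
stem y range [-0.47062007 -0.43785353] plate y [-0.50755712 -0.40091673] plate x [0.09570355 0.11338284]
bar (array([636.1, -35.5]), array([ 19.8, 179. ]), np.float32(-82.1)) 3190 0.05523823593056659
blk (array([666.1, -31.4]), array([ 81.9, 199.2]), np.float32(-81.9))
t 2.4 pos [0.459  0.0074 0.2424] yaw -7.96 z [ 0.  0. -1.] F [-1.3 -0.1  0.1] grip 0.0852 j7 -0.16
shift [-0.0048  0.0016  0.2004] turn z 0.0
```

Call:
{"method": "arm_command", "body": {"series": [[-0.003,0.001,0.02,0,0,0,0.085],[-0.003,0.001,0.045,0,0,0,0.085],[-0.003,0.001,0.07,0,0,0,0.085],[-0.003,0.001,0.095,0,0,0,0.085],[-0.003,0.001,0.12,0,0,0,0.085],[-0.003,0.001,0.13,0,0,0,0.085],[-0.003,0.001,0.13,0,0,0,0.085],[-0.003,0.001,0.13,0,0,0,0.085]]}}

```text
time_s: 3.2
tool_pos: [0.4601, 0.0053, 0.113]
orientation: [2.368, 2.065, 0.002]
force: [0.9, 0.3, 0.8]
grip_width: 0.0849
```

```bash
python3 -c "
from h import *
rel((.4595,.0041,.030),-8.2)"
```

```text
t 3.2 pos [0.4601 0.0053 0.113 ] yaw -7.82 z [ 0.001  0.001 -1.   ] F [0.9 0.3 0.8] grip 0.0849 j7 0.02
shift [-0.0014 -0.0005  0.083 ] turn z 0.4
```

Call:
{"method": "arm_command", "body": {"series": [[-0.001,0,0.02,0,0,0.4,0.085],[-0.001,0,0.04,0,0,0.4,0.085],[-0.001,0,0.06,0,0,0.4,0.085],[-0.001,0,0.075,0,0,0.4,0.085],[-0.001,0,0.083,0,0,0.4,0.085],[-0.001,0,0.083,0,0,0.4,0.05],[-0.001,0,0.083,0,0,0.4,0.03],[-0.001,0,0.083,0,0,0.4,0.0],[-0.001,0,0.083,0,0,0.4,0.0],[-0.001,0,0.083,0,0,0.4,0.0]], "newtons": 50}}

```text
time_s: 4.2
tool_pos: [0.46, 0.0039, 0.0302]
orientation: [2.376, 2.055, 0.002]
force: [-1.4, -0.0, 4.5]
grip_width: 0.0335
```

Call:
{"method": "arm_command", "body": {"series": [[0,0,0,0,0,0,0],[0,0,0,0,0,0,0],[0,0,0,0,0,0,0],[0,0,0,0,0,0,0]]}}

```text
time_s: 4.6
tool_pos: [0.46, 0.0039, 0.0302]
orientation: [2.376, 2.055, 0.002]
force: [-0.9, -0.1, 5.8]
grip_width: 0.0333
```

```bash
python3 - <<'E'
from h import *
rel((.4595,.0041,.06),-8.2)
im,d=cap('top'); W=world('top',d)
s=np.hypot(W[...,0]-.46,W[...,1]-.04)<.08
rel((.4595,.0041,.06),-8.2)
E
```

```text
t 4.6 pos [0.46   0.0039 0.0302] yaw -8.27 z [ 0.001  0.001 -1.   ] F [-0.9 -0.1  5.8] grip 0.0333 j7 0.14
shift [ 0.0002 -0.0005 -0.0298] turn z -0.1
t 4.65 pos [0.46   0.0039 0.0302] yaw -8.27 z [ 0.001  0.001 -1.   ] F [-0.4  0.   4.9] grip 0.0335 j7 0.14
shift [ 0.0002 -0.0005 -0.0298] turn z -0.1
```

Call:
{"method": "arm_command", "body": {"series": [[0,0,-0.01,0,0,0,0],[0,0,-0.025,0,0,0,0],[0,0.01,-0.04,0,0,0,0],[0,0.03,-0.04,0,0,4,0],[-0.005,0.05,-0.04,0,0,10,0],[-0.01,0.07,-0.04,0,0,17,0],[-0.02,0.085,-0.04,0,0,24,0],[-0.03,0.095,-0.04,0,0,31,0],[-0.038,0.098,-0.04,0,0,38,0],[-0.038,0.098,-0.04,0,0,44,0]]}}

```text
time_s: 5.65
tool_pos: [0.5507, -0.0495, 0.0697]
orientation: [2.975, 1.005, -0.001]
force: [-0.2, -0.4, -4.2]
grip_width: 0.0336
```

```bash
python3 -c "
from h import *
rel((.5521,-.0478,.07),-82)"
```

```text
t 5.65 pos [ 0.5507 -0.0495  0.0697] yaw -52.66 z [-0.    -0.001 -1.   ] F [-0.2 -0.4 -4.2] grip 0.0336 j7 -0.42
shift [ 0.0022 -0.0005 -0.0003] turn z 29.3
```

Call:
{"method": "arm_command", "body": {"series": [[0.002,0,0,0,0,7,0],[0.002,0,0,0,0,14,0],[0.002,0,0,0,0,21,0],[0.002,0,0,0,0,27,0],[0.002,0,0,0,0,29.6,0],[0.002,0,0,0,0,29.6,0],[0.002,0,0,0,0,29.6,0],[0.002,0,0,0,0,29.6,0]]}}

```text
time_s: 6.45
tool_pos: [0.5523, -0.0465, 0.0694]
orientation: [-3.133, -0.224, 0.0]
force: [0.4, 0.0, -3.8]
grip_width: 0.0335
```

```bash
python3 - <<'E'
from h import *
rel((.5521,-.0478,.032),-82)
c=vision.get_calibration('wrist')
im,d=cap('wrist','w2.png'); W=world('wrist',d,c)
rel((.5521,-.0478,.032),-82)
z=W[...,2]; g=im.astype(int).sum(-1)
s=np.hypot(W[...,0]-.65,W[...,1]+.035)<.13
bar=W[s&(abs(z-.056)<.006)&(g>450)&(W[...,0]<.66)]; print('bar',rect(bar),len(bar))
p=W[(np.hypot(W[...,0]-.578,W[...,1]+.044)<.075)&(abs(z-.11)<.006)]; print('plate',rect(p),len(p),np.median(p[:,2]))
E
```

```text
t 6.45 pos [ 0.5523 -0.0465  0.0694] yaw -81.84 z [-0.     0.001 -1.   ] F [ 0.4  0.  -3.8] grip 0.0335 j7 -0.83
shift [-0.0004  0.0013  0.0374] turn z 0.2
t 6.5 pos [ 0.5524 -0.0466  0.0694] yaw -81.85 z [-0.  0. -1.] F [ 0.5 -0.7 -4.7] grip 0.0336 j7 -0.83
shift [-0.0004  0.0011  0.0374] turn z 0.1
bar (array([636.7, -35.5]), array([ 19.8, 180.1]), np.float32(-82.1)) 21213
plate (array([568.4, -44.2]), array([ 59.6, 109.3]), np.float32(-81.5)) 28822 0.10818353146626579
```

View pics/w2.png

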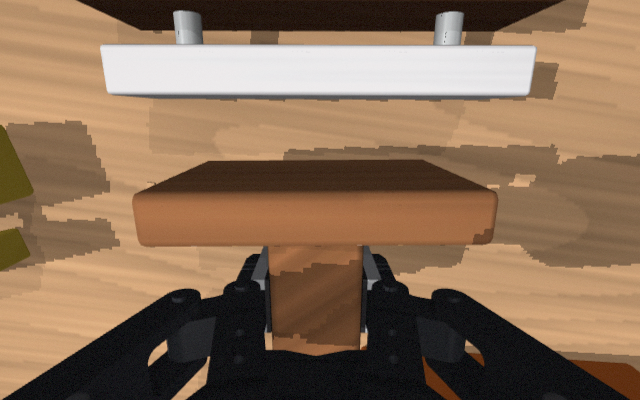

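Wrist view: plate at (315,220) faces the bar at (318,70), parallel and centred, with a gap of about 30 mm. I'll lower it onto the bench first.

Call:
{"method": "arm_command", "body": {"series": [[0,0.001,0.01,0,0,0.2,0],[0,0.001,0.02,0,0,0.2,0],[0,0.001,0.03,0,0,0.2,0],[0,0.001,0.035,0,0,0.2,0],[0,0.001,0.038,0,0,0.2,0],[0,0.001,0.0388,0,0,0.2,0],[0,0.001,0.0388,0,0,0.2,0],[0,0.001,0.0388,0,0,0.2,0]]}}

```text
time_s: 7.3
tool_pos: [0.553, -0.0478, 0.0306]
orientation: [3.134, 0.217, 0.001]
force: [1.0, 0.4, -4.4]
grip_width: 0.0333
```

```bash
python3 - <<'E'
from h import *
c=vision.get_calibration('wrist')
im,d=cap('wrist','w3.png'); W=world('wrist',d,c)
rel((.5521,-.0478,.0305),-82.1)
z=W[...,2]; g=im.astype(int).sum(-1)
s=np.hypot(W[...,0]-.65,W[...,1]+.035)<.13
bar=W[s&(abs(z-.056)<.006)&(g>450)&(W[...,0]<.66)]; b=rect(bar);print('bar',b)
p=W[(np.hypot(W[...,0]-.578,W[...,1]+.044)<.075)&(z>.058)&(z<.08)]
zt=np.percentile(p[:,2],99);k=np.zeros(z.shape,bool);k[190:250,100:540]=1
k&=(abs(z-.07)<.005); p=W[k]; r=rect(p); print('plate',r,len(p),np.median(p[:,2]))
a=np.radians(7.9);X=np.array([np.cos(a),np.sin(a)]);Y=np.array([-X[1],X[0]])
print('gap mm',np.percentile(bar[:,:2]@X,1)*1000-np.percentile(p[:,:2]@X,99)*1000,'lat',(r[0]-b[0])@Y)
E
```

```text
t 7.35 pos [ 0.5529 -0.0477  0.0306] yaw -82.08 z [ 0.001  0.    -1.   ] F [ 0.4  0.2 -3.4] grip 0.0335 j7 -0.78
shift [-0.0008 -0.0001  0.0001] turn z 0.0
bar (array([604.1, -40.3]), array([ 85.8, 180.3]), np.float32(-81.9))
plate (array([589.4, -42.6]), array([ 18.3, 109.2]), np.float32(-81.9)) 20118 0.06922118261377824
gap mm 29.332480331084298 lat -0.25773693870205233
```

Gap 29 mm, lateral offset under 1 mm. Next I'll seat it on the bench and advance partway.

Call:
{"method": "arm_command", "body": {"series": [[0,0,0.0005,0,0,0,0],[0,0,0.0008,0,0,0,0],[0.004,0,0.0008,0,0,0,0],[0.01,0,0.0008,0,0,0,0],[0.015,0,0.0008,0,0,0,0],[0.02,0,0.0008,0,0,0,0],[0.022,0,0.0008,0,0,0,0],[0.022,0,0.0008,0,0,0,0],[0.022,0,0.0008,0,0,0,0]]}}

```text
time_s: 8.25
tool_pos: [0.5742, -0.0456, 0.0303]
orientation: [3.134, 0.216, -0.0]
force: [-4.9, -0.9, 4.9]
grip_width: 0.0337
```

```bash
python3 -c "
from h import *
rel((.6264-.045*.9905+.007,-.0374-.045*.137+.001,.030),-82.1)"
```

```text
t 8.25 pos [ 0.5742 -0.0456  0.0303] yaw -82.12 z [-0. -0. -1.] F [-4.9 -0.9  4.9] grip 0.0337 j7 -0.8
shift [ 0.0149 -0.001   0.0003] turn z -0.0
```

Call:
{"method": "arm_command", "body": {"series": [[0.002,0,-0.0003,0,0,0,0],[0.004,0,-0.0003,0,0,0,0],[0.005,0,-0.0003,0,0,0,0],[0.005,0,-0.0003,0,0,0,0]]}}

```text
time_s: 8.65
tool_pos: [0.5793, -0.0446, 0.0303]
orientation: [3.134, 0.216, -0.001]
force: [-4.2, -1.3, 4.9]
grip_width: 0.0331
```

Call:
{"method": "arm_command", "body": {"series": [[0.001,0,0,0,0,0,0],[0.002,0,0,0,0,0,0],[0.003,0,0,0,0,0,0],[0.004,0,0,0,0,0,0],[0.005,0,0,0,0,0,0],[0.005,0,0,0,0,0,0],[0.005,0,0,0,0,0,0]]}}

```text
time_s: 9.35
tool_pos: [0.5825, -0.044, 0.0303]
orientation: [-3.133, -0.214, 0.005]
force: [-8.8, -0.8, 10.2]
grip_width: 0.0334
```

Call:
{"method": "arm_command", "body": {"series": [[0.001,0,-0.0005,0,0,0,0],[0.002,0,-0.0005,0,0,0,0],[0.003,0,-0.0005,0,0,0,0],[0.004,0,-0.0005,0,0,0,0],[0.004,0,-0.0005,0,0,0,0],[0.004,0,-0.0005,0,0,0,0]], "newtons": 70}}

```text
time_s: 9.95
tool_pos: [0.5852, -0.0435, 0.0304]
orientation: [-3.133, -0.213, 0.009]
force: [-11.8, 0.5, 9.6]
grip_width: 0.0335
```

```bash
cat >> h.py <<'E'
def check(f):
    c=vision.get_calibration('wrist'); im,d=cap('wrist',f); W=world('wrist',d,c)
    rel((.589,-.0425,.0303),-82.1)
    z=W[...,2]; g=im.astype(int).sum(-1); a=np.radians(7.9);X=np.array([np.cos(a),np.sin(a)]);Y=np.array([-X[1],X[0]])
    u=(W[...,:2]-[.6268,-.0369])@X*1000; v=(W[...,:2]-[.6268,-.0369])@Y*1000
    for n,k in [('bar',(abs(z-.056)<.004)&(g>400)&(abs(v)<85)&(u>-10)&(u<35)),('plate',(abs(z-.07)<.004)&(abs(v)<70)&(u>-28)&(u<20))]:
        print(n,'u',np.percentile(u[k],[1,99]).round(1),'v',np.percentile(v[k],[1,99]).round(1),rect(W[k]),k.sum())
        if n=='plate': print('top plane normal', np.linalg.svd(W[k]-W[k].mean(0),full_matrices=False)[2][2].round(4), W[k][:,2].mean())
E
python3 -c "
from h import *
check('w4.png')"
```

```text
t 10.0 pos [ 0.5853 -0.0435  0.0305] yaw -82.22 z [-0.006  0.001 -1.   ] F [-12.5   0.6   9.1] grip 0.0333 j7 -0.81
shift [ 0.0039 -0.0005  0.0001] turn z -0.1
bar u [ 4.2 23.2] v [-83.4  83.3] (array([640.2, -35. ]), array([ 19.9, 170. ]), np.float32(-81.9)) 31633
plate u [-13.3   3.6] v [-53.3  51.8] (array([615.1, -39.3]), array([ 32. , 109.3]), np.float32(-82.1)) 19976
top plane normal [0.0465 0.0063 0.9989] 0.0688605806872845
```

Bar is in about 4 mm. Advancing another 4 mm.

Call:
{"method": "arm_command", "body": {"series": [[0.001,0,-0.0004,0,0,0,0],[0.002,0,-0.0005,0,0,0,0],[0.003,0,-0.0005,0,0,0,0],[0.004,0,-0.0005,0,0,0,0],[0.005,0,-0.0005,0,0,0,0],[0.005,0,-0.0005,0,0,0,0],[0.005,0,-0.0005,0,0,0,0],[0.005,0,-0.0005,0,0,0,0]]}}

```text
time_s: 10.8
tool_pos: [0.5881, -0.0432, 0.0306]
orientation: [-3.132, -0.213, 0.015]
force: [-15.9, -1.0, 12.7]
grip_width: 0.0333
```

```bash
python3 -c "
from h import *
check('w5.png')"
```

```text
t 10.85 pos [ 0.5881 -0.0431  0.0306] yaw -82.23 z [-0.01   0.002 -1.   ] F [-16.3   0.2  12. ] grip 0.0333 j7 -0.82
shift [ 0.001  -0.0005  0.0003] turn z -0.1
bar u [ 7.2 26.2] v [-83.4  83.3] (array([643.1, -34.6]), array([ 19.9, 170. ]), np.float32(-82.0)) 31649
plate u [-27.6   6.6] v [-53.1  51.6] (array([616.6, -39.2]), array([ 35.1, 109.7]), np.float32(-82.1)) 22225
top plane normal [0.0589 0.0072 0.9982] 0.06905466232209201
```

View pics/w5.png

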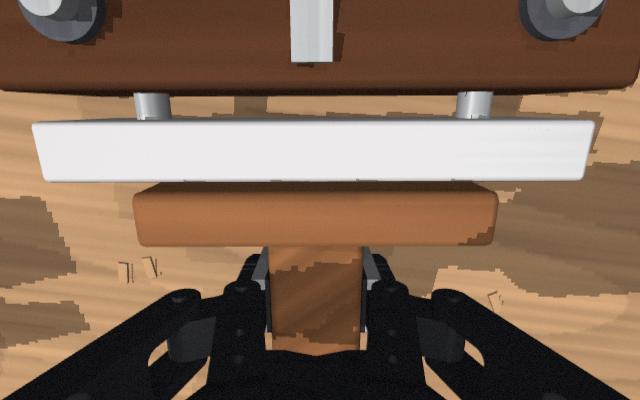

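Wrist view: the plate (315,215) sits centred and parallel against the bar (313,150), and the plungers still show, so there is travel left. I'll hold a moment, check that it is steady and check the tilt.

Call:
{"method": "arm_command", "body": {"series": [[0,0,0,0,0,0,0],[0,0,0,0,0,0,0],[0,0,0,0,0,0,0],[0,0,0,0,0,0,0],[0,0,0,0,0,0,0],[0,0,0,0,0,0,0],[0,0,0,0,0,0,0],[0,0,0,0,0,0,0]]}}

```text
time_s: 11.65
tool_pos: [0.5881, -0.0431, 0.0306]
orientation: [-3.132, -0.213, 0.016]
force: [-16.4, -0.9, 12.8]
grip_width: 0.0327
```

```bash
python3 - <<'E'
from h import *
check('w6.png')
c=vision.get_calibration('wrist'); im,d=cap('wrist'); W=world('wrist',d,c)
P=W[200:240,150:480].reshape(-1,3);P=P[abs(P[:,2]-.07)<.004]
print(np.linalg.svd(P-P.mean(0),full_matrices=False)[2][2].round(4),P.mean(0).round(4),rect(P))
im,d=cap('side'); W=world('side',d)
for o in ['mallet','gouge','wax_jar','sanding_block']:
    for r in vision.regions_of(o,'side')[:2]: print(o,round(r['score'],2),np.round(np.nanmedian(W[r['mask']],0),3))
E
```

```text
t 11.7 pos [ 0.5881 -0.0431  0.0306] yaw -82.23 z [-0.01   0.002 -1.   ] F [-15.8   0.4  13.1] grip 0.0332 j7 -0.82
shift [ 0.001  -0.0005  0.0003] turn z -0.1
bar u [ 7.2 26.2] v [-83.2  83.3] (array([643.1, -34.6]), array([ 20., 170.]), np.float32(-82.0)) 31661
plate u [-27.6   6.6] v [-53.1  51.6] (array([616.5, -39.1]), array([ 35.1, 109.2]), np.float32(-82.1)) 22207
top plane normal [0.0572 0.0072 0.9983] 0.0690443408427604
[5.3e-03 3.0e-04 1.0e+00] [ 0.6254 -0.0377  0.0691] (array([625.2, -37.6]), array([ 13.2, 100.1]), np.float32(-82.1))
mallet 0.9 [0.558 0.403 0.047]
mallet 0.55 [ 0.64  -0.381  0.054]
gouge 0.9 [ 0.42  -0.412  0.018]
wax_jar 0.65 [ 0.641 -0.381  0.055]
sanding_block 0.63 [0.678 0.291 0.031]
```

```bash
python3 -c "
from h import *
print(arm.hand_in())"
```

```text
the job is handed in; nothing more can be done
None
```

I turned the brown corbel about 74° so its flat back faces the dark fence, and pressed it against the middle of the aluminium bar. I handed the job in at about 12 s with the arm still holding it there; the hand-in gave no verdict.

The last checks, 0.85 s apart, showed:
- **Bar:** it is steadily in by about 7 of its 16 mm, with no movement between the two checks.
- **Alignment:** the corbel is square within about 0.2°, centred within 1 mm, tilted about 0.005 rad, and standing on the bench.
- **Grip:** the fingers hold it at a 70 N grip setting, with a steady opening of about 33 mm.

Two readings did not agree directly with the rest:
- **Force:** the wrist reads about 16 N along the push, but the spring at 7 mm implies only about 9 N on the fence. I put the rest down to bench friction, because the arm also presses down with about 13 N. I could not measure the fence force on its own.
- **Sanding block:** its last side-camera estimate shifted by about 35 mm. I think the arm was partly hiding it, since nothing went near it, but I didn't confirm that with another picture. The mallet, gouge and jar were within a few millimetres of where they started.

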